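# Find the unbolted cover of the wax chest and push it open

### The job

One of the five identical covers on the wax chest has been left unbolted: press the dotted end of each with the fingertips until you find the one that rocks, then push that cover wide open, right to its stop or close to it, and leave it open with the hand clear. Only press and push: pick nothing up, and leave the mug, the loaf tin, the pigment pot and the wax stick where they are.

Things in the scene. Friction and masses are not known exactly. Their poses are not given: they have to be found in the camera images.
- chest: long low plywood chest fixed to the table, 188 (x) x 580 (y) x 95 mm high; origin at the centre of its underside, x points away from the robot, y along its length to the robot's left. Five identical wooden covers lie in a row along y, flush with its 95 mm high top, 96 mm apart centre to centre, 3 mm gaps round each. Bare rails 36 mm wide in front and behind. Free depth inside: 80 mm
- cover1 (a point): centre of the top face of cover 1 when shut, counted from the robot's left (+y); fixed to the chest, does not turn with the cover. Each cover: 110 (x) x 80 (y) x 10 mm, with a dark 18 mm dot 38 mm from its middle towards the robot (-x), the end to press
- cover2 (a point): centre of the top face of cover 2 when shut, counted from the robot's left (+y); fixed to the chest, does not turn with the cover. A bolted cover does not give at all when pressed
- cover3 (a point): centre of the top face of cover 3 when shut, counted from the robot's left (+y); fixed to the chest, does not turn with the cover. The unbolted cover turns on a level axle along y through its middle, 90 mm above the table: its near (-x) end sinks into the chest, its far (+x) end rises above the top
- cover4 (a point): centre of the top face of cover 4 when shut, counted from the robot's left (+y); fixed to the chest, does not turn with the cover. Once its near end has sunk, it is opened fully by pushing that end on down and away from the robot (+x)
- cover5 (a point): centre of the top face of cover 5 when shut, counted from the robot's left (+y); fixed to the chest, does not turn with the cover. Opened fully, its top edge is about 140 mm above the table
- flap (a joint): tilt of the one unbolted cover, which may be any of the five: 0 rad shut, growing as its near end sinks and its far end rises, 1.1 rad (63 degrees) at its stop. Pressed at the far end it rocks back only 0.03 rad. It is balanced and its axle rubs (0.07 N m, about 2 N at the dot): it stays at the angle it is left
- mug: brown mug, 80 mm wide, 95 mm high, with a handle, standing on the table to the right of the chest; origin at the centre of its underside
- tin: open aluminium loaf tin, 180 x 90 x 60 mm, on the table to the left of the chest; origin at the centre of its underside
- pot: small round steel pigment pot, 34 mm wide, 20 mm high, on the right (-y) end of the chest's top beside cover 5, 268 mm from the chest's middle; origin at the centre of its underside
- wax: stick of wax, 50 x 22 x 20 mm, lying on the left (+y) end of the chest's top beside cover 1, 268 mm from the chest's middle; origin at the centre of its underside

How it is judged:
On the way:
1. the unbolted cover has been rocked (tilted past 0.12 rad) (value of joint flap above 0.12 rad), for 0.2 s.
At the end, for the whole second after the job is handed in: the unbolted cover stands open at more than 0.9 rad (52 degrees; its stop is at 1.1 rad), at rest; the mug, tin, pot and wax stick each within 20 mm of where they began (value of joint flap above 0.9 rad and velocity of joint flap between -0.05 and 0.05 rad/s and distance of each of mug, tin, pot, wax from where it was at the start of the episode below 0.02 m); the robot touches nothing.
It fails at once if the mug was moved more than 20 mm or picked up (distance of mug from where it was at the start of the episode above 0.02 m).
It fails at once if the loaf tin was moved more than 20 mm or picked up (distance of tin from where it was at the start of the episode above 0.02 m).
It fails at once if the pigment pot was moved more than 20 mm or picked up (distance of pot from where it was at the start of the episode above 0.02 m).
It fails at once if the wax stick was moved more than 20 mm or picked up (distance of wax from where it was at the start of the episode above 0.02 m).
It also fails if it takes over 51 s, if anything falls off the work surface, if the arm or the gripper's body presses on something with over 40 N, if the wrist force passes 120 N, or if a joint passes its speed limit or range.

### The arm

A 6-joint arm with a two-finger parallel gripper is mounted at the origin on the work surface. World frame = base frame: x ahead of the robot, y to its left, z up, the work surface at z = 0. Lengths are in m, angles in rad, forces in N, time in s.
With the tool pointing down it reaches from about 0.3 to 0.75 m from the base axis. Payload 8.5 kg.
Tool frame: the origin (TCP) lies midway between the tips of the shut fingers; the grasp point (between the pads) lies 19 mm behind it; z points along the fingers, y is the line along which they close (so a half turn about z gives the same grasp; the last joint's range is limited). The gripper opens to 85 mm and grips with 20 to 120 N. Pads are 22 mm wide; open, the fingers measure 114 mm over their backs; the gripper's body (76 mm by 85 mm) begins 54 mm behind the grasp point. The pads swing forward as they close: fully open they stand 13 mm farther back than shut.
Start: joints at [1.115, 0.381, 1.297, -0, 1.464, -0.215], TCP at [0.131, 0.534, 0.231] pointing down, gripper open.
Joint ranges: [-3.11, 3.11], [-0.89, 2.33], [0.22, 2.48], [-1.42, 4.56], [0.17, 2.85], [-2.88, 2.88]. Speed limits (rad/s): [2.39, 2.39, 3.14, 3.14, 3.14, 3.14].

### API

Orientations are given as a unit quaternion [x, y, z, w].
In Python, from cell import ctrl, optics, order, nets gives the robot as it stands.
- The arm moves only by the tool carry_out, never from a script. Its argument "increments" is a list of rows, each an object of numbers: "dx", "dy", "dz": the shift along the tool's x, y, z scaled (see below); "rx", "ry", "rz": the turn, a rotation vector about the tool's x, y, z scaled (see below). A call has 1 to 20 rows; each row is the pose to reach, as a shift and turn from the pose commanded when the call began, along the tool's axes at that moment; what a row does not reach only later rows make up. The controller multiplies each number of a shift by 0.1 m and each number of a turn by pi/2 rad. A row lasts 1/8 s, in which the tool goes at most 62.5 mm and 10.7 degrees, less where a joint would pass 70% of its speed; a pose out of reach is approached as far as the arm can. A call with a number of a shift or a turn outside -1 to 1 is refused whole. A call with a gripper value outside its range is refused whole. "grip" is the opening, from 0 (shut) to 1 (fully open), set as the call begins (left out, the last holds). The fingers move at their own pace and stop on an object; the grip force is fixed at half the most. Time passes only in rows, so rows that repeat a pose let the fingers close. It gives the time, the measured TCP pose, the force, the opening and the grip force at its end, in the units of the state.
- ctrl.get_state(): the state, without advancing time (a new reading comes with each control period).
- optics.camera(name): name is "side" or "top"; returns the picture (400x640x3 uint8, red, green, blue); there is no depth.
- optics.calibration(name): a dict with "vfov" (degrees; the focal length in pixels is half the picture's height over the tangent of half this angle, whatever the lens; pixels are square), "cx", "cy" (the principal point, pixels), "distortion" ([k1, k2, p1, p2, k3] as OpenCV has them; the pictures are not rectified), "view" (4x4, takes a point from world to camera coordinates). Camera axes: x right, y up, looking along -z (the intrinsics and any distortion apply to the point x, -y, -z); pixel columns grow to the right and rows downward; lengths in m; the calibration is good to about 2 mm. A picture is of the moment at which its call begins. calibration takes no time and is no camera call.
- order.hand_in(): hands the job in; it is judged then, once.
Trained networks look in the newest picture that a camera, given by its name, has taken for a name from the list of things; names that differ only in an ending like _2 or _b are one class to them, and where a whole thing is asked for, a point or a joint stands for the part that bears it (a point fixed in the world has none). Each returns a list of dicts, best first, with "confidence" (0 to 1); they miss things now and then, are a little off and sometimes report something else, mostly with a low value. They report only what shows in the picture. A call takes as long as a camera call.
- nets.boxes_of(camera, name): "at" ([x, y, z] in m, in the coordinates of the camera as it stood for that picture, good to about 4 mm: the middle of the surface that is visible of it).
- nets.place_of(camera, name): "at" ([x, y, z] in m, in the coordinates of the camera as it stood for that picture, good to about 4 mm: a listed point, or the origin of a listed thing).
The state is a dict: "time_s": time; "joint_pos": joint angles; "joint_vel": joint speeds; "effort": joint torques, N m; "eef_pos": TCP position; "ee_rot": TCP orientation; "ft_force": force on the tool from outside, world axes, zero at the start; "moment": the same for the moment, N m; "width": finger opening in m; "grasp_force": force on a finger pad.
Only numpy, scipy, OpenCV 4.12 (cv2) and the standard library are available. Lean on these libraries where they do the work, as an engineer would, in place of code of your own. Each camera call takes 0.05 s, during which the arm holds its last target. There are 200 camera calls.

## Working session

There is one attempt and no reset: what is moved stays moved. The work goes in short steps, Python scripts to look and compute and a tool call to move; the robot and the scene stay as the last step left them, time stands still between calls to the robot, and variables do not carry over. Pictures are saved under pics/ and viewed, at most 10 in all, crops included, and the job is handed in when it is done.

Besides the shell and the picture viewer there is one more tool, called after "Call:" as name(argument=value, ...) on one line, values as JSON. carry_out: Moves the arm, as the interface text tells. Its arguments: {"type":"object","properties":{"increments":{"type":"array"},"grip":{"type":"number"}},"required":["increments"]}

```bash
mkdir -p pics
cat > h.py <<'E'
from cell import ctrl, optics, order, nets
import numpy as np, cv2
from scipy.spatial.transform import Rotation as R
def world(cam,p):
    V=np.array(optics.calibration(cam)["view"]); return (np.linalg.inv(V)@np.r_[p,1])[:3]
def pic(cam,f):
    im=optics.camera(cam); cv2.imwrite(f,im[:,:,::-1]); return im
E
python3 - <<'E'
from h import *
s=ctrl.get_state(); print(s["time_s"],s["eef_pos"],s["ee_rot"],s["ft_force"],s["width"])
print(R.from_quat(s["ee_rot"]).as_matrix().round(3))
for c in ["top","side"]:
    pic(c,f"pics/{c}0.png")
    for n in ["chest","cover1","cover3","cover5","pot","wax","mug","tin"]:
        r=nets.place_of(c,n)
        print(c,n,[(world(c,d["at"]).round(3).tolist(),round(d["confidence"],2)) for d in r[:2]])
E
```

```text
0.0 [0.13099992 0.53386261 0.2306888 ] [ 1.20083895e-01  9.92763455e-01 -7.18696128e-04 -2.54490096e-04] [ 0.70127894 -0.19748231 -0.41583582] 0.08550593985420317
[[-0.971  0.238 -0.001]
 [ 0.238  0.971 -0.001]
 [ 0.    -0.001 -1.   ]]
top chest []
top cover1 []
top cover3 []
top cover5 []
top pot [([0.49, -0.257, 0.095], 0.61)]
top wax [([0.595, 0.271, 0.093], 0.6)]
top mug [([0.468, -0.451, -0.0], 0.77)]
top tin [([0.458, 0.475, 0.004], 0.61)]
side chest [([0.549, 0.012, -0.004], 0.72)]
side cover1 [([0.557, 0.104, 0.095], 0.96), ([0.546, 0.003, 0.093], 0.93)]
side cover3 [([0.557, 0.104, 0.095], 0.96), ([0.546, 0.003, 0.093], 0.93)]
side cover5 [([0.557, 0.104, 0.095], 0.96), ([0.546, 0.003, 0.093], 0.93)]
side pot [([0.487, -0.253, 0.092], 0.54)]
side wax [([0.587, 0.274, 0.095], 0.64)]
side mug [([0.471, -0.455, 0.001], 0.95)]
side tin [([0.456, 0.481, 0.003], 0.79), ([0.551, 0.012, -0.003], 0.25)]
```

Run:
```python
from h import *
pic("side","pics/s1.png")
r=nets.place_of("side","cover1")
print([(world("side",d["at"]).round(3).tolist(),round(d["confidence"],2)) for d in r])
pic("top","pics/t1.png")
r=nets.place_of("top","cover1")
print([(world("top",d["at"]).round(3).tolist(),round(d["confidence"],2)) for d in r])
print(ctrl.get_state()["time_s"])
```

```text
[([0.564, 0.199, 0.096], 0.81), ([0.558, 0.103, 0.097], 0.81), ([0.526, -0.184, 0.089], 0.78), ([0.536, -0.088, 0.099], 0.74), ([0.547, 0.004, 0.095], 0.6)]
[]
1.1
```

View pics/top0.png

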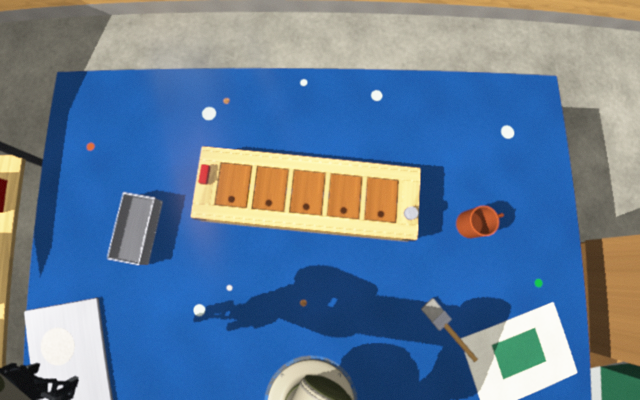

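View pics/side0.png

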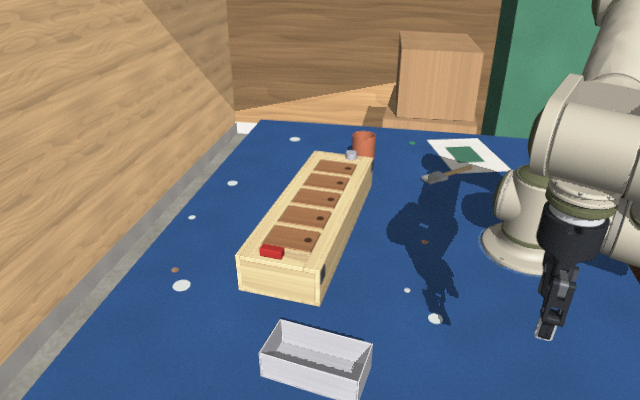

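The top view shows the chest's five covers, with dots at about (231,199), (269,203), (306,208), (344,211) and (381,214). The wax is at the left end, the pot at the right. The side view shows all covers shut and nothing blocking.

```bash
cat >> h.py <<'E'
def ray(cam,px,z):
    c=optics.calibration(cam); f=200/np.tan(np.radians(c["vfov"]/2))
    K=np.array([[f,0,c["cx"]],[0,f,c["cy"]],[0,0,1]])
    u=cv2.undistortPoints(np.array([[px]],float),K,np.array(c["distortion"],float))[0,0]
    M=np.linalg.inv(np.array(c["view"])); d=M[:3,:3]@[u[0],-u[1],-1]; o=M[:3,3]
    return o+d*(z-o[2])/d[2]
def rel(target):
    s=ctrl.get_state(); return (R.from_quat(s["ee_rot"]).inv().apply(np.array(target)-s["eef_pos"])/0.1).round(3)
E
python3 - <<'E'
from h import *
D=np.array([ray("top",p,.095) for p in [(231,199),(269,203),(306,208),(344,211),(381,214)]]);print(D.round(3))
C=np.array([[.564,.199],[.558,.103],[.547,.004],[.536,-.088],[.526,-.184]])
d=C[0]-C[4];th=np.arctan2(-d[0],d[1]);print(th)
X=np.array([np.cos(th),np.sin(th)]);print(C-.038*X)
d=D[0]-D[4];print(np.arctan2(-d[0],d[1]))
c=C.mean(0);print(c, D.mean(0)[:2]+.038*X)
t=np.r_[c-.038*X+.192*np.array([-X[1],X[0]]),.15];print(t,rel(t))
E
```

```text
[[ 0.526  0.203  0.095]
 [ 0.516  0.106  0.095]
 [ 0.503  0.011  0.095]
 [ 0.495 -0.085  0.095]
 [ 0.487 -0.18   0.095]]
-0.0988930580241367
[[ 0.52618567  0.20275181]
 [ 0.52018567  0.10675181]
 [ 0.50918567  0.00775181]
 [ 0.49818567 -0.08424819]
 [ 0.48818567 -0.18024819]]
-0.10070958807849818
[0.5462 0.0068] [0.54347107 0.00719545]
[0.5273422  0.20161371 0.15      ] [-4.64  -2.284  0.813]
```

Call:
carry_out(increments=[{"dx": -0.5, "dy": -0.25, "rz": -0.045}, {"dx": -1, "dy": -0.5, "rz": -0.09}, {"dx": -1, "dy": -0.5, "rz": -0.09}], grip=0)

```text
schema error: expected keys dx, dy, dz, rx, ry, rz
```

Call:
carry_out(increments=[{"dx": -0.5, "dy": -0.25}, {"dx": -1, "dy": -0.5}])

```text
schema error: expected keys dx, dy, dz, rx, ry, rz
```

Call:
carry_out(increments=[{"dx": -0.5, "dy": -0.25}, {"dx": -1, "dy": -0.5}])

```text
schema error: expected keys dx, dy, dz, rx, ry, rz
```

Run:
```python
from h import *
s=ctrl.get_state(); print(s["time_s"],s["eef_pos"],R.from_quat(s["ee_rot"]).as_matrix().round(3),s["ft_force"])
print(rel([.526,.202,.15]))
```

```text
1.1 [0.13115712 0.53410163 0.23131684] [[-0.971  0.238  0.   ]
 [ 0.238  0.971 -0.   ]
 [-0.    -0.    -1.   ]] [-0.41063154 -0.22389338  0.27175219]
[-4.626 -2.284  0.813]
```

All keys are required.

Call:
carry_out(increments=[{"dx": -0.5, "dy": -0.25, "dz": 0, "rx": 0, "ry": 0, "rz": -0.045}, {"dx": -1, "dy": -0.5, "dz": 0, "rx": 0, "ry": 0, "rz": -0.09}, {"dx": -1, "dy": -0.5, "dz": 0, "rx": 0, "ry": 0, "rz": -0.09}], grip=0)

```text
time_s: 1.48
eef_pos: [0.2186, 0.4601, 0.2315]
ee_rot: [0.052, 0.999, -0.0, 0.0]
ft_force: [-0.4, 0.4, 0.2]
width: 0.0318
grasp_force: 0.0
```

Call:
carry_out(increments=[{"dx": -0.5, "dy": -0.25, "dz": 0, "rx": 0, "ry": 0, "rz": 0}, {"dx": -1, "dy": -0.5, "dz": 0, "rx": 0, "ry": 0, "rz": 0}])

```text
time_s: 1.72
eef_pos: [0.3114, 0.4019, 0.2315]
ee_rot: [0.049, 0.999, 0.0, 0.0]
ft_force: [0.5, 0.5, -0.4]
width: 0.0004
grasp_force: 0.0
```

Call:
carry_out(increments=[{"dx": -0.5, "dy": -0.25, "dz": 0, "rx": 0, "ry": 0, "rz": 0}, {"dx": -1, "dy": -0.5, "dz": 0, "rx": 0, "ry": 0, "rz": 0}])

```text
time_s: 1.98
eef_pos: [0.4064, 0.342, 0.2314]
ee_rot: [0.049, 0.999, 0.0, 0.0]
ft_force: [0.0, 0.9, -0.6]
width: 0.0001
grasp_force: 0.0
```

Run:
```python
from h import *
s=ctrl.get_state(); print(s["time_s"],s["eef_pos"],R.from_quat(s["ee_rot"]).as_matrix().round(3),s["ft_force"])
print(rel([.526,.202,.15]))
```

```text
1.975 [0.40644481 0.34198549 0.23143558] [[-0.995  0.099  0.   ]
 [ 0.099  0.995  0.   ]
 [-0.     0.    -1.   ]] [ 0.01958506  0.85235312 -0.55418737]
[-1.328 -1.275  0.814]
```

Call:
carry_out(increments=[{"dx": -0.5, "dy": -0.5, "dz": 0, "rx": 0, "ry": 0, "rz": 0}, {"dx": -1, "dy": -1, "dz": 0, "rx": 0, "ry": 0, "rz": 0}, {"dx": -1, "dy": -1, "dz": 0, "rx": 0, "ry": 0, "rz": 0}, {"dx": -1, "dy": -1, "dz": 0, "rx": 0, "ry": 0, "rz": 0}])

```text
time_s: 2.48
eef_pos: [0.495, 0.2332, 0.2312]
ee_rot: [0.05, 0.999, 0.0, -0.0]
ft_force: [-0.5, -0.4, 0.1]
width: -0.0002
grasp_force: 0.0
```

Run:
```python
from h import *
print(rel([.526,.202,.1]))
```

```text
[-0.34  -0.279  1.311]
```

Call:
carry_out(increments=[{"dx": -0.34, "dy": -0.28, "dz": 0.3, "rx": 0, "ry": 0, "rz": 0}, {"dx": -0.34, "dy": -0.28, "dz": 0.9, "rx": 0, "ry": 0, "rz": 0}, {"dx": -0.34, "dy": -0.28, "dz": 1, "rx": 0, "ry": 0, "rz": 0}])

```text
time_s: 2.85
eef_pos: [0.5235, 0.203, 0.1286]
ee_rot: [0.049, 0.999, -0.001, -0.003]
ft_force: [0.5, 0.4, 0.3]
width: 0.0003
grasp_force: 0.0
```

Call:
carry_out(increments=[{"dx": 0, "dy": 0, "dz": 0.2, "rx": 0, "ry": 0, "rz": 0}, {"dx": 0, "dy": 0, "dz": 0.32, "rx": 0, "ry": 0, "rz": 0}, {"dx": 0, "dy": 0, "dz": 0.34, "rx": 0, "ry": 0, "rz": 0}, {"dx": 0, "dy": 0, "dz": 0.36, "rx": 0, "ry": 0, "rz": 0}, {"dx": 0, "dy": 0, "dz": 0.36, "rx": 0, "ry": 0, "rz": 0}])

```text
time_s: 3.48
eef_pos: [0.5263, 0.2018, 0.0959]
ee_rot: [0.05, 0.999, 0.0, 0.0]
ft_force: [-0.3, -0.4, -0.2]
width: -0.0004
grasp_force: 0.0
```

Call:
carry_out(increments=[{"dx": 0, "dy": 0, "dz": 0.02, "rx": 0, "ry": 0, "rz": 0}, {"dx": 0, "dy": 0, "dz": 0.03, "rx": 0, "ry": 0, "rz": 0}, {"dx": 0, "dy": 0, "dz": 0.03, "rx": 0, "ry": 0, "rz": 0}])

```text
time_s: 3.85
eef_pos: [0.5261, 0.2018, 0.0924]
ee_rot: [0.05, 0.999, 0.0, 0.0]
ft_force: [-1.2, 1.2, 1.9]
width: 0.0002
grasp_force: 1.0
```

Call:
carry_out(increments=[{"dx": 0, "dy": 0, "dz": 0.02, "rx": 0, "ry": 0, "rz": 0}, {"dx": 0, "dy": 0, "dz": 0.04, "rx": 0, "ry": 0, "rz": 0}, {"dx": 0, "dy": 0, "dz": 0.04, "rx": 0, "ry": 0, "rz": 0}])

```text
time_s: 4.22
eef_pos: [0.5261, 0.2017, 0.0881]
ee_rot: [0.05, 0.999, -0.0, -0.0]
ft_force: [-0.9, 0.2, -0.5]
width: -0.0
grasp_force: 0.2
```

Cover 1 gives with about 2 N, so it is the loose one; I'll push it on down.

Call:
carry_out(increments=[{"dx": 0, "dy": 0, "dz": 0.06, "rx": 0, "ry": 0, "rz": 0}, {"dx": 0, "dy": 0, "dz": 0.12, "rx": 0, "ry": 0, "rz": 0}, {"dx": 0, "dy": 0, "dz": 0.18, "rx": 0, "ry": 0, "rz": 0}, {"dx": 0, "dy": 0, "dz": 0.2, "rx": 0, "ry": 0, "rz": 0}, {"dx": 0, "dy": 0, "dz": 0.2, "rx": 0, "ry": 0, "rz": 0}])

```text
time_s: 4.85
eef_pos: [0.5258, 0.2016, 0.068]
ee_rot: [0.05, 0.999, -0.0, -0.0]
ft_force: [-0.3, -0.5, -0.7]
width: 0.0
grasp_force: 0.0
```

Run:
```python
from h import *
im=pic("side","pics/s2.png"); cv2.imwrite("pics/s2c.png",cv2.resize(im[140:310,220:400,::-1],None,fx=3,fy=3))
```

```text
(no output)
```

View pics/s2c.png

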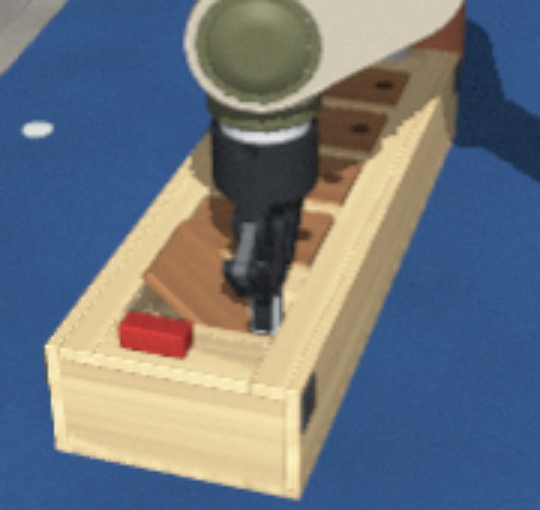

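The crop shows cover 1 tilted with its far end up (about (170,250)) and the fingertips in the opening at (265,320). The wax is untouched at (155,335).

Call:
carry_out(increments=[{"dx": 0, "dy": 0, "dz": 0.05, "rx": 0, "ry": 0, "rz": 0}, {"dx": 0, "dy": 0, "dz": 0.1, "rx": 0, "ry": 0, "rz": 0}, {"dx": 0, "dy": 0, "dz": 0.15, "rx": 0, "ry": 0, "rz": 0}, {"dx": 0, "dy": 0, "dz": 0.17, "rx": 0, "ry": 0, "rz": 0}, {"dx": 0, "dy": 0, "dz": 0.17, "rx": 0, "ry": 0, "rz": 0}])

```text
time_s: 5.52
eef_pos: [0.5259, 0.2016, 0.051]
ee_rot: [0.05, 0.999, -0.0, -0.0]
ft_force: [0.1, -0.3, -0.1]
width: -0.0001
grasp_force: 0.1
```

Call:
carry_out(increments=[{"dx": -0.02, "dy": 0, "dz": 0, "rx": 0, "ry": 0, "rz": 0}, {"dx": -0.04, "dy": 0, "dz": 0, "rx": 0, "ry": 0, "rz": 0}, {"dx": -0.04, "dy": 0, "dz": 0, "rx": 0, "ry": 0, "rz": 0}])

```text
time_s: 5.9
eef_pos: [0.5301, 0.2013, 0.0513]
ee_rot: [0.05, 0.999, -0.0, -0.0]
ft_force: [-1.8, -1.2, 0.5]
width: -0.0001
grasp_force: 0.5
```

Call:
carry_out(increments=[{"dx": -0.02, "dy": 0, "dz": 0, "rx": 0, "ry": 0, "rz": 0}, {"dx": -0.04, "dy": 0, "dz": 0, "rx": 0, "ry": 0, "rz": 0}, {"dx": -0.04, "dy": 0, "dz": 0, "rx": 0, "ry": 0, "rz": 0}])

```text
time_s: 6.28
eef_pos: [0.531, 0.2012, 0.051]
ee_rot: [0.05, 0.999, -0.0, -0.004]
ft_force: [-13.7, 1.1, 6.0]
width: -0.0001
grasp_force: 7.6
```

Run:
```python
from h import *
im=pic("side","pics/s3.png"); cv2.imwrite("pics/s3c.png",cv2.resize(im[140:310,220:400,::-1],None,fx=3,fy=3))
```

```text
(no output)
```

View pics/s3c.png

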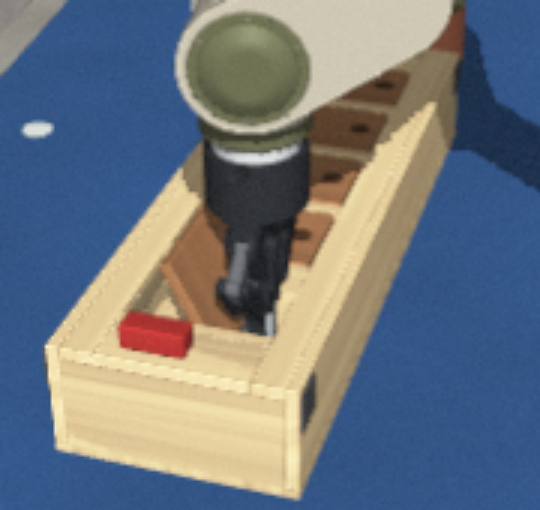

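The cover is steep now. The force (-13.7, 6 N) lies along its 63° normal, so it is against its stop. I'll back off and lift straight up.

Call:
carry_out(increments=[{"dx": 0.05, "dy": 0, "dz": 0, "rx": 0, "ry": 0, "rz": 0}, {"dx": 0.1, "dy": 0, "dz": 0, "rx": 0, "ry": 0, "rz": 0}, {"dx": 0.1, "dy": 0, "dz": -0.1, "rx": 0, "ry": 0, "rz": 0}, {"dx": 0.1, "dy": 0, "dz": -0.4, "rx": 0, "ry": 0, "rz": 0}, {"dx": 0.1, "dy": 0, "dz": -0.7, "rx": 0, "ry": 0, "rz": 0}, {"dx": 0.1, "dy": 0, "dz": -1, "rx": 0, "ry": 0, "rz": 0}, {"dx": 0.1, "dy": 0, "dz": -1, "rx": 0, "ry": 0, "rz": 0}])

```text
time_s: 7.2
eef_pos: [0.5254, 0.202, 0.1541]
ee_rot: [0.05, 0.999, 0.001, 0.003]
ft_force: [-0.2, -0.8, -0.2]
width: -0.0002
grasp_force: 0.0
```

Call:
carry_out(increments=[{"dx": 0.4, "dy": 0, "dz": -0.4, "rx": 0, "ry": 0, "rz": 0}, {"dx": 0.8, "dy": 0, "dz": -0.8, "rx": 0, "ry": 0, "rz": 0}, {"dx": 1, "dy": 0, "dz": -0.8, "rx": 0, "ry": 0, "rz": 0}, {"dx": 1, "dy": 0, "dz": -0.8, "rx": 0, "ry": 0, "rz": 0}, {"dx": 1, "dy": 0, "dz": -0.8, "rx": 0, "ry": 0, "rz": 0}])

```text
time_s: 7.82
eef_pos: [0.4252, 0.2117, 0.2307]
ee_rot: [0.05, 0.999, -0.0, -0.0]
ft_force: [-0.2, -0.3, 0.0]
width: 0.0001
grasp_force: 0.0
```

Run:
```python
from h import *
im=pic("side","pics/s4.png"); cv2.imwrite("pics/s4c.png",cv2.resize(im[140:310,220:400,::-1],None,fx=3,fy=3))
for n in ["pot","wax","mug","tin"]:
    print(n,[world("side",d["at"]).round(3).tolist() for d in nets.place_of("side",n)[:1]])
s=ctrl.get_state();print(s["time_s"],s["ft_force"])
```

```text
pot []
wax [[0.589, 0.273, 0.097]]
mug [[0.472, -0.455, 0.002]]
tin [[0.456, 0.482, 0.0]]
8.075 [ 0.79592075 -0.07622664 -0.42997474]
```

View pics/s4c.png

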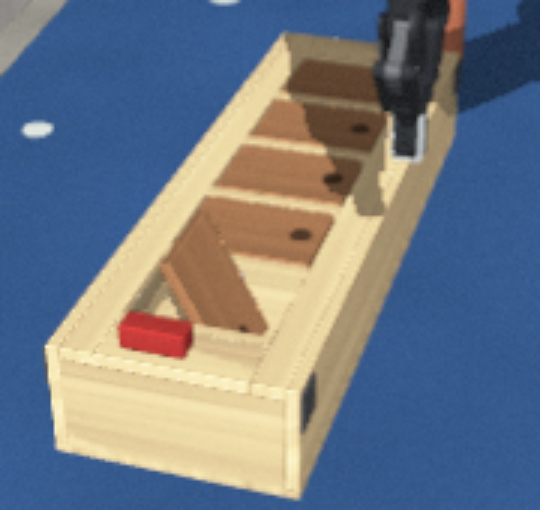

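The crop shows cover 1 still wide open, its raised corner at (165,265) as it was at the stop. The hand is clear and the wax is unmoved.

```bash
python3 -c "
from h import *
print(order.hand_in())"
```

```text
the job is handed in; nothing more can be done
None
```

Cover 1 (the leftmost) was the unbolted one: I pushed it to its stop and it stayed open, with the hand clear; wax, mug and tin checked unmoved, the pot was out of view at the last look but I never went near it, and the job was handed in at about 8 s (no verdict returned).

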